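Set the modelling turntable to speed five and start it

ROBOT

A 6-joint arm with a two-finger parallel gripper is mounted at the origin on the work surface. World frame = base frame: x ahead of the robot, y to its left, z up, the work surface at z = 0. Lengths are in m, angles in rad, forces in N, time in s.
With the tool pointing down it reaches from about 0.375 to 0.975 m from the base axis. Payload 3.8 kg.
Tool frame: the origin (TCP) lies on the centre line of the jaws, within the pads' length; the fingertips stand 22 mm ahead of it and the grasp point (between the pads) lies 3 mm ahead of it; z points along the fingers, y is the direction in which the jaws open and shut (so a half turn about z gives the same grasp; the last joint's range is limited). The gripper opens to 88 mm and grips with 3 to 60 N. Pads are 18 mm wide; open, the fingers measure 123 mm over their backs; the gripper's body (75 mm by 187 mm) begins 45 mm behind the grasp point.
Start: joints at [1.132, 0.264, 1.604, -0, 1.274, -0.037], TCP at [0.264, 0.621, 0.261] pointing down, gripper open.
Joint ranges: [-2.63, 2.63], [-0.94, 2.18], [0.31, 2.57], [-1.31, 4.45], [0, 2.66], [-2.55, 2.55]. Speed limits (rad/s): [2.57, 2.57, 3.14, 3.14, 3.14, 3.14].

INTERFACE

Orientations are given as a unit quaternion [x, y, z, w].
In Python, from station import env, snapshot, nets gives the robot as it stands. The module is installed in compiled form; this text tells all that it offers.
- The arm moves only by the tool jog_arm, never from a script. Its argument "motion" is a list of rows, each an object with "claw": the closure, from -1 (fully open) to 1 (shut); "slide": the shift along the tool's x, y, z in m, a list of three; "delta_rot": the turn, a rotation vector about the tool's x, y, z in rad, a list of three. In form: [{"claw": claw, "slide": [x, y, z], "delta_rot": [rx, ry, rz]}, ...]. A call has 1 to 10 rows; each row shifts and turns the commanded pose from where the row before left it, along the tool's axes as they then stand; what a row does not reach is not made up. A row lasts 1/10 s, in which the tool goes at most 50 mm and 8.59 degrees, less where a joint would pass 70% of its speed; a pose out of reach is approached as far as the arm can. A call with a gripper value outside its range is refused whole. The fingers move at their own pace and stop on an object; "newtons" is the grip in N (left out, the last holds). Time passes only in rows, so rows that do not move let the fingers close. It gives the time, the measured TCP pose, the force and the opening at its end, in the units of the state.
- env.observe(): the state, without advancing time (a new reading comes with each control period).
- snapshot(name): name is "side" or "top"; returns a dict with "image" (480x640x3 uint8, red, green, blue), "depth" (480x640 float32, m along the optical axis (not along the pixel's ray), 0 where there is no reading), "camera_matrix" (3x3 intrinsics, pixels), "world_to_cam" (4x4, takes a point from world to camera coordinates). Camera axes: x right, y up, looking along -z (the intrinsics and any distortion apply to the point x, -y, -z); pixel columns grow to the right and rows downward; lengths in m; the calibration is good to about 2 mm. A picture is of the moment at which its call begins.
- env.job_done(): hands the job in, once; it reports no verdict.
Trained networks look in the newest picture that a camera, given by its name, has taken for a name from the list of things; names that differ only in an ending like _2 or _b are one class to them, and where a whole thing is asked for, a point or a joint stands for the part that bears it (a point fixed in the world has none). Each returns a list of dicts, best first, with "score" (0 to 1); they miss things now and then, are a little off and sometimes report something else, mostly with a low value. They report only what shows in the picture. A call takes as long as a camera call.
- nets.recognise(camera, target): "position" ([x, y, z] in m, in world coordinates, good to about 4 mm: the middle of the surface that is visible of it).
- nets.silhouettes(camera, target): "pixels" (480x640 bool, what is visible of it).
- nets.place_of(camera, target): "position" ([x, y, z] in m, in world coordinates, good to about 4 mm: a listed point, or the origin of a listed thing).
The state is a dict: "time": time; "joint_pos": joint angles; "joint_vel": joint speeds; "joint_efforts": joint torques, N m; "tool_pos": TCP position; "tool_rot": TCP orientation; "wrist_force": force on the tool from outside, world axes, zero at the start; "ft_torque": the same for the moment, N m; "opening": finger opening in m.
Only numpy, scipy, OpenCV 4.12 (cv2) and the standard library are available. Lean on these libraries where they do the work, as an engineer would, in place of code of your own. Each camera call takes 0.05 s, during which the arm holds its last target. There are 200 camera calls.

TASK

With a closed fingertip, push the orange pointer of the modelling turntable's speed dial gently round, clockwise and click by click, until it rests at the fifth click from the off mark (the large red dot counts as zero), without ever letting it click on past five. Then press the green start button fully down with a fingertip and let it come up again. Do not grip the dial, and leave the clay bird and everything else on the table where it stands.

Things in the scene. Friction and masses are not known exactly. Their poses are not given: they have to be found in the camera images.
- wheel: Fixed electric modelling turntable: white housing 220 mm (x) by 380 mm (y), flat deck 80 mm above the table. Origin on the table under its middle, z up, -x side to the robot, yawed up to 0.3 rad. +y half: round aluminium head 176 mm across, centre y = +85 mm, top 102 mm up; it does not turn. -y half: controls, dial axis at x = -35, y = -115 mm, green button at x = +65, y = -125 mm.
- off_dot (a point): Large red dot (10 mm) on the deck: setting 0 (off) of the dial. Seven white dots follow it clockwise (from above) every 30 degrees round the dial, all 46 mm from its axis: settings 1 to 7. Fixed to the wheel, axes as the wheel's. From the dial axis the red dot lies 105 degrees counter-clockwise of the wheel's +x, the fifth white dot 45 degrees clockwise of +x.
- dial_axis (a point): Point on the dial's vertical axis at deck height (80 mm). It turns with the dial: x along the orange pointer, z up. Black disc of radius 34 mm, its top 10 mm above this point; on it a hub of radius 12 mm and the orange pointer bar, 9 mm wide, from 12 mm behind the axis to 36 mm ahead, rising to 29 and 30 mm above this point. There is free room beside the bar for a closed fingertip to push its side.
- dial (a joint): Dial angle, rad: 0 at setting 0 (red dot), growing clockwise from above, 0.5236 (30 degrees) a click; setting 5 is 2.618, end stop 3.665 (setting 7). Starts at rest at a setting from 0 to 3. Spring detents: up to about 0.08 N m resists the first half of a click (3 N at 28 mm from the axis), most at its start; past half-way it snaps by itself into the next setting, ahead of the finger, and stays.
- start_top (a point): Centre of the top face of the green round start button, 28 mm across, 22 mm above the deck when up, in a black collar 44 mm across; it goes down.
- start (a joint): Travel of the start button in m: 0 up, 0.006 fully down; a spring raises it again; about 5 N holds it fully down.
- bird: Bystander: grey clay bird, a ball 92 mm across and about 90 mm tall, standing loose on the turntable head. Origin under its middle.
- glaze_jar: Bystander: small jar with blue cap, 36 mm across, 45 mm tall, standing loose on the deck beyond the button at about x = 85 mm, y = -25 mm of the wheel. Origin under its middle.
- snowman: Bystander: white snowman blank, 74 mm across, 94 mm tall, loose on the table about 155 mm to the -y side of the dial. Origin under its middle.
- tub: Bystander: yellow open tub 110 x 140 x 85 mm, loose on the table. Origin under its middle.
- pail: Bystander: white open cup, 90 mm across, 100 mm tall, loose on the table. Origin under its middle.
- scraper: Bystander: red plastic scraper 45 x 85 x 10 mm lying on the table in front of the housing. Origin under its middle.
- paint_brush: Bystander: paint brush with wooden handle lying on the table on the +y side of the housing. Origin under it.

How it is judged:
By the outcome, as a careful person would: the job done as asked, in the order asked, and still so for the second after the job is handed in, with the robot touching nothing.
It also fails if it takes over 58 s, if anything falls off the work surface, if the arm or the gripper's body presses on something with over 40 N, if the wrist force passes 120 N, or if a joint passes its speed limit or range.

## Working session

There is one attempt and no reset: what is moved stays moved. The work goes in short steps, Python scripts to look and compute and a tool call to move; the robot and the scene stay as the last step left them, time stands still between calls to the robot, and variables do not carry over. Pictures are saved under pics/ and viewed, about 8 in all and at most 12, crops included, and the job is handed in when it is done.

Besides the shell and the picture viewer there is one more tool, called after ">>>" by a JSON object that holds its "op" and its "data". jog_arm: Moves the arm, as the interface text tells. Its arguments: {"type":"object","properties":{"motion":{"type":"array"},"newtons":{"type":"number"}},"required":["motion"]}

```bash
mkdir -p pics; cat > h.py <<'E'
from station import env, snapshot, nets
import numpy as np, cv2
def save(s,name,crop=None,scale=1):
    im=s["image"][:,:,::-1]
    if crop: im=im[crop[1]:crop[3],crop[0]:crop[2]]
    cv2.imwrite("pics/"+name,cv2.resize(im,None,fx=scale,fy=scale,interpolation=cv2.INTER_CUBIC))
def world(s,u,v):
    K=s["camera_matrix"];d=s["depth"][int(round(v)),int(round(u))]
    p=np.array([(u-K[0,2])/K[0,0]*d,-(v-K[1,2])/K[1,1]*d,-d,1])
    return (np.linalg.inv(s["world_to_cam"])@p)[:3]
def world_z(s,u,v,z):
    K=s["camera_matrix"];T=np.linalg.inv(s["world_to_cam"])
    r=T[:3,:3]@np.array([(u-K[0,2])/K[0,0],-(v-K[1,2])/K[1,1],-1]);o=T[:3,3]
    return o+r*(z-o[2])/r[2]
def pix(s,p):
    c=s["world_to_cam"]@np.append(p,1);K=s["camera_matrix"]
    return K[0,0]*c[0]/-c[2]+K[0,2],-K[1,1]*c[1]/-c[2]+K[1,2]
E
python3 - <<'E'
from h import *
o=env.observe();print({k:np.round(v,4) for k,v in o.items()})
for c in("top","side"):
    s=snapshot(c);save(s,c+"0.png")
    for t in("off_dot","dial_axis","start_top","wheel","bird","glaze_jar","snowman","tub","pail","scraper"):
        r=nets.place_of(c,t)
        print(c,t,[(np.round(x["position"],3).tolist(),round(x["score"],2)) for x in r[:2]])
E
```

```text
{'time': np.float64(0.0), 'joint_pos': array([ 1.1321,  0.2647,  1.6054,  0.    ,  1.2737, -0.0369]), 'joint_vel': array([-0.    ,  0.0011, -0.0007,  0.0005, -0.002 , -0.0005]), 'joint_efforts': array([-1.70000e-03, -5.02124e+01, -3.56868e+01,  7.26000e-02,
        2.96000e-02, -2.00000e-04]), 'tool_pos': array([0.2637, 0.6207, 0.2594]), 'tool_rot': array([ 1.995e-01,  9.799e-01, -1.000e-03, -3.000e-04]), 'wrist_force': array([ 0.3442, -0.3615,  0.307 ]), 'ft_torque': array([ 0.0235,  0.0332, -0.0594]), 'opening': np.float64(0.0882)}
top off_dot [([0.489, 0.09, 0.08], 0.58)]
top dial_axis [([0.5, 0.039, 0.08], 0.67)]
top start_top [([0.533, 0.158, 0.001], 0.71), ([0.597, 0.035, 0.106], 0.62)]
top wheel [([0.533, 0.159, -0.002], 0.8), ([0.55, -0.488, 0.0], 0.57)]
top bird [([0.524, 0.231, 0.103], 0.73)]
top glaze_jar [([0.615, 0.132, 0.079], 0.66)]
top snowman [([0.515, -0.101, 0.001], 0.8)]
top tub [([0.551, -0.489, 0.0], 0.86)]
top pail [([0.502, 0.542, 0.001], 0.79)]
top scraper []
side off_dot [([0.484, 0.084, 0.083], 0.97)]
side dial_axis [([0.498, 0.045, 0.085], 0.73)]
side start_top [([0.5, 0.543, 0.002], 0.52), ([0.602, 0.038, 0.101], 0.5)]
side wheel []
side bird [([0.529, 0.232, 0.104], 0.77)]
side glaze_jar [([0.617, 0.134, 0.081], 0.51)]
side snowman [([0.37, 0.197, 0.002], 0.71), ([0.516, -0.104, -0.002], 0.65)]
side tub [([0.547, -0.488, -0.002], 0.7), ([0.518, -0.103, -0.001], 0.64)]
side pail [([0.498, 0.543, 0.002], 0.78)]
side scraper [([0.372, 0.2, 0.001], 0.58), ([0.495, 0.044, 0.083], 0.28)]
```

```bash
python3 - <<'E'
from h import *
s=snapshot("top");np.set_printoptions(suppress=True,precision=3)
u,v=pix(s,[0.5,0.042,0.09]);print(u,v,s["camera_matrix"],np.linalg.inv(s["world_to_cam"])[:3,3])
x,y=int(u),int(v);x0,y0=max(0,x-75),max(0,y-60);print(x0,y0);save(s,"dial0.png",(x0,y0,x0+150,y0+112),5)
E
```

```text
316.77361764969277 246.3708139576735 [[554.362   0.    324.005]
 [  0.    554.362 235.172]
 [  0.      0.      1.   ]] [0.316 0.041 1.385]
241 186
```

View pics/dial0.png

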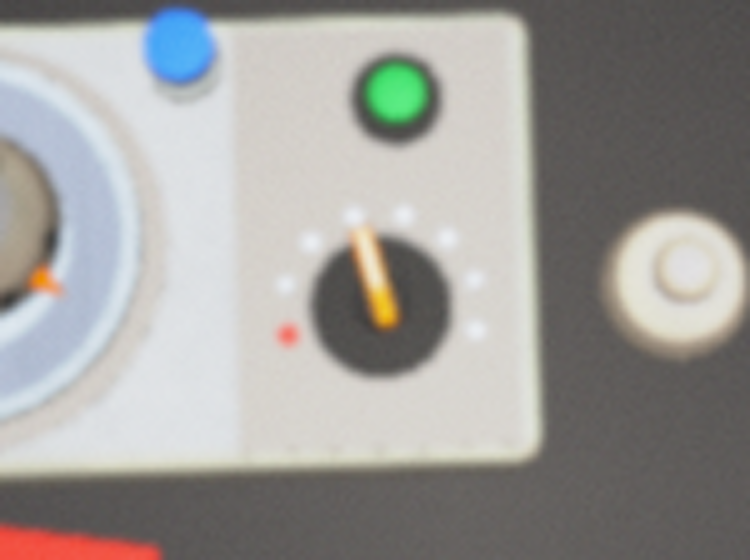

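View pics/side0.png

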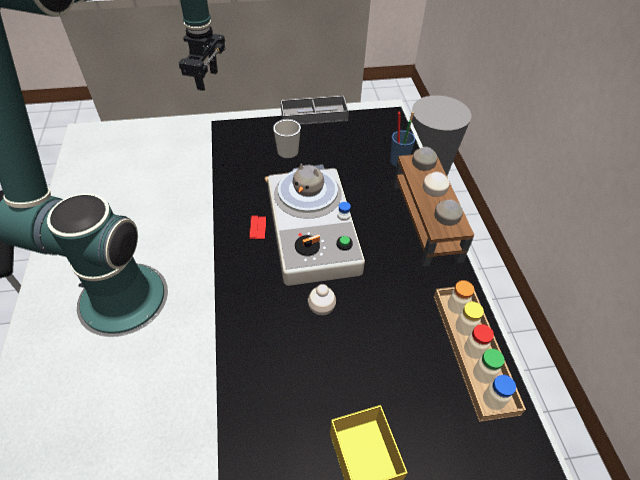

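```bash
cat >> h.py <<'E'
def fit(s,pts):
    "pts: full-image pixels of dots 0..7 -> axis xy, yaw"
    from scipy.optimize import least_squares
    P=np.array([world_z(s,u,v,0.08)[:2] for u,v in pts])
    a=np.radians(105-30*np.arange(8))
    f=lambda q:(q[:2]+.046*np.c_[np.cos(a+q[2]),np.sin(a+q[2])]-P).ravel()
    r=least_squares(f,[.5,.04,0]);return r.x,f(r.x)
def rot(a):
    return np.array([[np.cos(a),-np.sin(a)],[np.sin(a),np.cos(a)]])
def plan(target,yang):
    "tool-frame slide (before turning) and z turn to reach TCP target with tool y at world angle yang deg"
    from scipy.spatial.transform import Rotation as R
    o=env.observe();q=R.from_quat(o["tool_rot"]);M=q.as_matrix()
    cur=np.degrees(np.arctan2(M[1,1],M[0,1]))
    print("tcp",np.round(o["tool_pos"],4),"yang",round(cur,1),"F",np.round(o["wrist_force"],1),"t",round(float(o["time"]),1))
    print("slide mm",np.round(M.T@(np.array(target)-o["tool_pos"])*1e3,1),"rz",round(np.radians(cur-yang),3))
E
python3 - <<'E'
from h import *
s=snapshot("top")
c=[(288,335),(286,284),(310,242),(354,215),(403,214),(447,238),(474,280),(477,330)]
pts=[(241+x/5-.4,186+y/5-.4) for x,y in c]
q,res=fit(s,pts);print(q,np.degrees(q[2]),np.abs(res).max())
for z,(x,y) in((.11,(362,228)),(.11,(387,322)),(.102,(397,92))):
    print(world_z(s,241+x/5-.4,186+y/5-.4,z))
a=q[2]
print("axis->btn",q[:2]+rot(a)@[.1,-.01])
t=world_z(s,241+362/5-.4,186+228/5-.4,.11)[:2]-world_z(s,241+387/5-.4,186+322/5-.4,.11)[:2]
print("bar ang rel wheel",np.degrees(np.arctan2(t[1],t[0])-a))
phi=a+np.radians(-7);e=np.array([np.cos(phi),np.sin(phi)]);n=np.array([-e[1],e[0]])
ax=q[:2]
p=ax+e*.036+n*.045; print(p); plan([p[0],p[1],.26],np.degrees(phi))
E
```

```text
[0.49986413 0.04192754 0.02985451] 1.7105374331795218 0.0008435480000453868
[0.53288334 0.05087314 0.11      ]
[0.48865389 0.03912634 0.11      ]
[0.59959708 0.03457973 0.102     ]
axis->btn [0.60011807 0.034917  ]
bar ang rel wheel 13.163157918535733
[0.53985926 0.08341717]
tcp [0.264  0.6212 0.2607] yang 67.0 F [-0.5 -0.4  0.6] t 1.2
slide mm [-464.3 -387.1    0.7] rz 1.261
```

>>> {"op": "jog_arm", "data": {"motion": [{"claw":1,"slide":[-0.038,-0.032,0],"delta_rot":[0,0,0]},{"claw":1,"slide":[-0.038,-0.032,0],"delta_rot":[0,0,0]},{"claw":1,"slide":[-0.038,-0.032,0],"delta_rot":[0,0,0]},{"claw":1,"slide":[-0.038,-0.032,0],"delta_rot":[0,0,0]},{"claw":1,"slide":[-0.038,-0.032,0],"delta_rot":[0,0,0]},{"claw":1,"slide":[-0.038,-0.032,0],"delta_rot":[0,0,0]},{"claw":1,"slide":[-0.038,-0.032,0],"delta_rot":[0,0,0]},{"claw":1,"slide":[-0.038,-0.032,0],"delta_rot":[0,0,0]},{"claw":1,"slide":[-0.038,-0.032,0],"delta_rot":[0,0,0]},{"claw":1,"slide":[-0.038,-0.032,0],"delta_rot":[0,0,0]}], "newtons": 10}}

```text
time: 2.2
tool_pos: [0.4892, 0.1762, 0.2611]
tool_rot: [0.199, 0.98, 0.0, 0.0]
wrist_force: [0.9, 0.5, -0.1]
opening: 0.0103
```

>>> {"op": "jog_arm", "data": {"motion": [{"claw":1,"slide":[-0.042,-0.034,0],"delta_rot":[0,0,0]},{"claw":1,"slide":[-0.042,-0.034,0],"delta_rot":[0,0,0.0]},{"claw":1,"slide":[0,0,0],"delta_rot":[0,0,0.14]},{"claw":1,"slide":[0,0,0],"delta_rot":[0,0,0.14]},{"claw":1,"slide":[0,0,0],"delta_rot":[0,0,0.14]},{"claw":1,"slide":[0,0,0],"delta_rot":[0,0,0.14]},{"claw":1,"slide":[0,0,0],"delta_rot":[0,0,0.14]},{"claw":1,"slide":[0,0,0],"delta_rot":[0,0,0.14]},{"claw":1,"slide":[0,0,0],"delta_rot":[0,0,0.14]},{"claw":1,"slide":[0,0,0],"delta_rot":[0,0,0.14]}]}}

```text
time: 3.2
tool_pos: [0.5355, 0.0898, 0.2608]
tool_rot: [0.692, 0.722, 0.0, 0.0]
wrist_force: [0.3, 0.5, -0.4]
opening: 0.0006
```

>>> {"op": "jog_arm", "data": {"motion": [{"claw":1,"slide":[0,0,0],"delta_rot":[0,0,0.14]},{"claw":1,"slide":[0,0,0],"delta_rot":[0,0,0]},{"claw":1,"slide":[0,0,0],"delta_rot":[0,0,0]}]}}

```text
time: 3.5
tool_pos: [0.5355, 0.0898, 0.2608]
tool_rot: [0.737, 0.675, 0.0, 0.0]
wrist_force: [0.1, -1.0, 0.6]
opening: 0.0007
```

```bash
cat >> h.py <<'E'
AX=np.array([.4999,.0419]);A=np.radians(1.71)
def goal(th,r,n,z):
    "finger centre r along / n ccw-normal of direction th (deg, wheel frame) from the dial axis"
    p=AX+rot(A+np.radians(th))@[r,n];plan([p[0],p[1],z],th+np.degrees(A));return p
E
python3 -c "
from h import *
print(env.observe()['opening']);goal(-7,.036,.045,.12)"
```

```text
0.0007405127044708194
tcp [0.5355 0.0898 0.2608] yang -5.0 F [ 0.1 -1.   0.6] t 3.5
slide mm [ -6.    4.9 140.8] rz 0.005
```

>>> {"op": "jog_arm", "data": {"motion": [{"claw":1,"slide":[0,0.005,0.035],"delta_rot":[0,0,0]},{"claw":1,"slide":[0,0,0.035],"delta_rot":[0,0,0]},{"claw":1,"slide":[0,0,0.035],"delta_rot":[0,0,0]},{"claw":1,"slide":[0,0,0.025],"delta_rot":[0,0,0]},{"claw":1,"slide":[-0.003,0,0.01],"delta_rot":[0,0,0]},{"claw":1,"slide":[-0.003,0,0],"delta_rot":[0,0,0]},{"claw":1,"slide":[0,0,0],"delta_rot":[0,0,0]}]}}

```text
time: 4.2
tool_pos: [0.5408, 0.0831, 0.1219]
tool_rot: [0.738, 0.674, 0.001, 0.001]
wrist_force: [-0.1, 0.7, 0.3]
opening: 0.0009
```

```bash
python3 -c "
from h import *
goal(-7,.036,.0267,.12)
s=snapshot('side');u,v=pix(s,[.5,.042,.1]);print(u,v);u=int(u);v=int(v);save(s,'s1.png',(u-50,v-40,u+50,v+35),7)"
```

```text
tcp [0.5408 0.0831 0.1219] yang -5.2 F [-0.1  0.7  0.3] t 4.2
slide mm [-18.1  -1.    1.9] rz 0.002
307.0427527550027 241.50858902065696
```

View pics/s1.png

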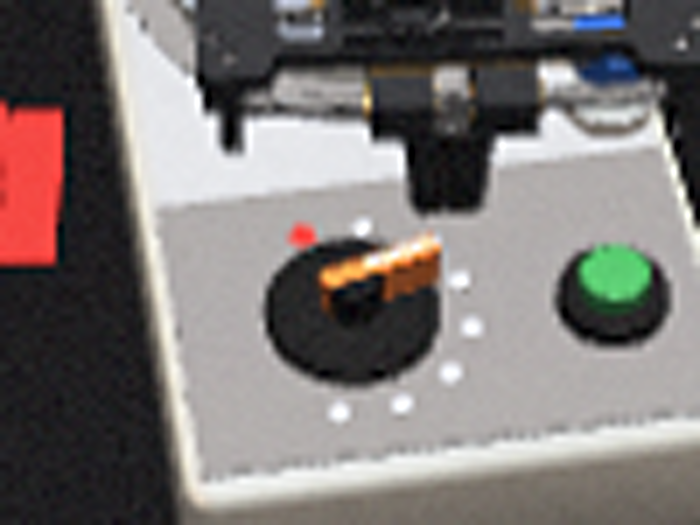

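>>> {"op": "jog_arm", "data": {"motion": [{"claw":1,"slide":[-0.005,0,0.002],"delta_rot":[0,0,0]},{"claw":1,"slide":[-0.005,0,0],"delta_rot":[0,0,0]},{"claw":1,"slide":[-0.004,0,0],"delta_rot":[0,0,0]},{"claw":1,"slide":[-0.002,0,0],"delta_rot":[0,0,0]},{"claw":1,"slide":[-0.002,0,0],"delta_rot":[0,0,0]},{"claw":1,"slide":[-0.002,0,0],"delta_rot":[0,0,0]},{"claw":1,"slide":[-0.002,0,0],"delta_rot":[0,0,0]},{"claw":1,"slide":[-0.002,0,0],"delta_rot":[0,0,0]},{"claw":1,"slide":[-0.001,0,0],"delta_rot":[0,0,0]},{"claw":1,"slide":[0,0,0],"delta_rot":[0,0,0]}]}}

```text
time: 5.25
tool_pos: [0.5372, 0.058, 0.1184]
tool_rot: [0.739, 0.674, -0.001, -0.0]
wrist_force: [0.1, 0.2, -0.2]
opening: 0.0004
```

```bash
python3 -c "
from h import *
goal(-7,.036,.017,.12)
s=snapshot('side');save(s,'s2.png',(257,201,357,276),7)"
```

```text
tcp [0.5372 0.058  0.1184] yang -5.2 F [ 0.1  0.2 -0.2] t 5.2
slide mm [-2.5  0.4 -1.6] rz 0.001
```

View pics/s2.png

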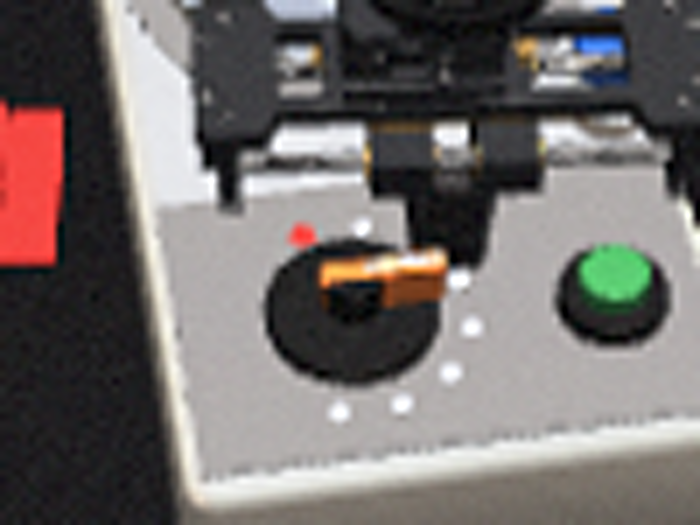

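>>> {"op": "jog_arm", "data": {"motion": [{"claw":1,"slide":[-0.001,0,-0.001],"delta_rot":[0,0,0]},{"claw":1,"slide":[-0.001,0,0],"delta_rot":[0,0,0]},{"claw":1,"slide":[-0.001,0,0],"delta_rot":[0,0,0]},{"claw":1,"slide":[-0.001,0,0],"delta_rot":[0,0,0]},{"claw":1,"slide":[0,0,0],"delta_rot":[0,0,0]},{"claw":1,"slide":[0,0,0],"delta_rot":[0,0,0]}]}}

```text
time: 5.9
tool_pos: [0.5373, 0.0545, 0.1197]
tool_rot: [0.739, 0.674, -0.0, 0.0]
wrist_force: [0.1, 0.2, -0.3]
opening: 0.0004
```

```bash
python3 -c "
from h import *
goal(-7,.036,.017,.12)
s=snapshot('side');save(s,'s3.png',(257,201,357,276),7)
hsv=cv2.cvtColor(s['image'][201:276,257:357],cv2.COLOR_RGB2HSV)
m=cv2.inRange(hsv,(8,130,80),(22,255,255));ys,xs=np.nonzero(m[25:]);print(xs.min()*7,xs.max()*7,np.mean(xs)*7,(np.mean(ys)+25)*7)"
```

```text
tcp [0.5373 0.0545 0.1197] yang -5.2 F [ 0.1  0.2 -0.3] t 5.9
slide mm [ 1.1 -0.1 -0.3] rz 0.001
315 441 384.90000000000003 284.3
```

View pics/s3.png

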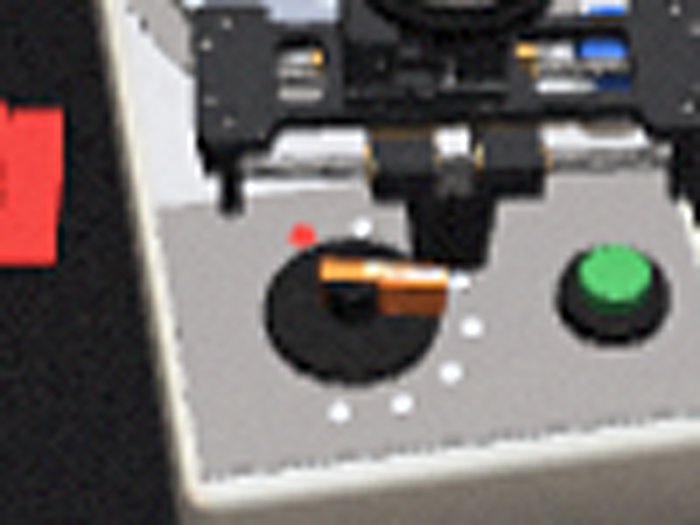

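>>> {"op": "jog_arm", "data": {"motion": [{"claw":1,"slide":[-0.001,0,0],"delta_rot":[0,0,0]},{"claw":1,"slide":[-0.001,0,0],"delta_rot":[0,0,0]},{"claw":1,"slide":[-0.001,0,0],"delta_rot":[0,0,0]},{"claw":1,"slide":[0,0,0],"delta_rot":[0,0,0]},{"claw":1,"slide":[0,0,0],"delta_rot":[0,0,0]}]}}

```text
time: 6.45
tool_pos: [0.537, 0.0515, 0.1197]
tool_rot: [0.739, 0.674, 0.0, -0.0]
wrist_force: [0.5, -0.5, 0.6]
opening: 0.0007
```

```bash
cat >> h.py <<'E'
def bar(s):
    "best dial bar angle (deg, wheel frame) by matching projected bar top against orange pixels"
    hsv=cv2.cvtColor(s['image'],cv2.COLOR_RGB2HSV)
    m=cv2.inRange(hsv,(8,120,80),(24,255,255))
    u,v=pix(s,[*AX,.1]);w=np.zeros_like(m);cv2.circle(w,(int(u),int(v)),24,255,-1);m&=w
    out=[]
    for th in range(-90,31,1):
        P=[[*(AX+rot(A+np.radians(th))@[x,y]),z] for x in(-.012,.036) for y in(-.0045,.0045) for z in(.0935,.11)]
        q=np.array([pix(s,p) for p in P]);b=np.zeros_like(m)
        cv2.fillConvexPoly(b,cv2.convexHull(np.round(q*16).astype(np.int32)),255,shift=4)
        out.append(((m&b).astype(bool).sum()/ (m|b).astype(bool).sum(),th))
    return sorted(out)[::-1][:3]
E
python3 -c "
from h import *
goal(-7,.036,.017,.12)
s=snapshot('side');save(s,'s4.png',(257,201,357,276),7);print(bar(s));s=snapshot('top');print(bar(s))
"
```

```text
tcp [0.537  0.0515 0.1197] yang -5.2 F [ 0.5 -0.5  0.6] t 6.5
slide mm [ 4.1 -0.1 -0.3] rz 0.001
[(np.float64(0.48), -16), (np.float64(0.47297297297297297), -29), (np.float64(0.46938775510204084), -30)]
[(np.float64(0.2857142857142857), -27), (np.float64(0.2831858407079646), -26), (np.float64(0.2743362831858407), -38)]
```

View pics/s4.png

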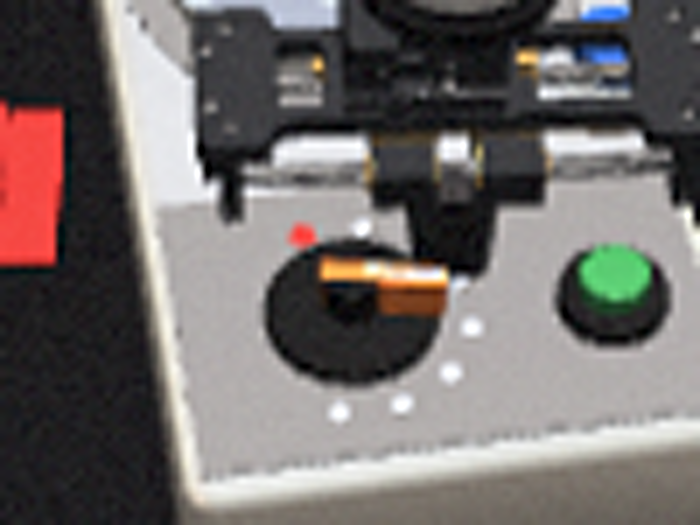

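```bash
python3 -c "
from h import *
s=snapshot('side')
for th in(15,0,-15,-45):
    print(th,[np.round((np.array(pix(s,[*(AX+rot(A+np.radians(th))@[r,0]),.11]))-[257,201])*7+3.5) for r in(-.012,.036)])
"
```

```text
15 [array([325., 280.]), array([440., 240.])]
0 [array([322., 274.]), array([448., 258.])]
-15 [array([322., 268.]), array([449., 277.])]
-45 [array([328., 256.]), array([432., 313.])]
```

>>> {"op": "jog_arm", "data": {"motion": [{"claw":1,"slide":[0.01,0,0],"delta_rot":[0,0,0]},{"claw":1,"slide":[0.015,0,0],"delta_rot":[0,0,0]},{"claw":1,"slide":[0,0,0],"delta_rot":[0,0,0.13]},{"claw":1,"slide":[0,0,0],"delta_rot":[0,0,0.13]},{"claw":1,"slide":[0,0,0],"delta_rot":[0,0,0.13]},{"claw":1,"slide":[0,0,0],"delta_rot":[0,0,0.13]},{"claw":1,"slide":[0,0,0],"delta_rot":[0,0,0]}]}}

```text
time: 7.3
tool_pos: [0.5394, 0.0776, 0.1197]
tool_rot: [0.887, 0.462, 0.0, -0.0]
wrist_force: [0.7, -0.1, 0.3]
opening: 0.0006
```

```bash
python3 -c "
from h import *
goal(-37,.036,.038,.12)"
```

```text
tcp [0.5394 0.0776 0.1197] yang -35.0 F [ 0.7 -0.1  0.3] t 7.3
slide mm [-14.1  24.3  -0.3] rz 0.005
```

>>> {"op": "jog_arm", "data": {"motion": [{"claw":1,"slide":[0,0.024,0],"delta_rot":[0,0,0]},{"claw":1,"slide":[-0.007,0,0],"delta_rot":[0,0,0]},{"claw":1,"slide":[-0.007,0,0],"delta_rot":[0,0,0]},{"claw":1,"slide":[-0.004,0,0],"delta_rot":[0,0,0]},{"claw":1,"slide":[-0.004,0,0],"delta_rot":[0,0,0]},{"claw":1,"slide":[-0.002,0,0],"delta_rot":[0,0,0]},{"claw":1,"slide":[-0.002,0,0],"delta_rot":[0,0,0]},{"claw":1,"slide":[-0.002,0,0],"delta_rot":[0,0,0]},{"claw":1,"slide":[-0.001,0,0],"delta_rot":[0,0,0]},{"claw":1,"slide":[-0.001,0,0],"delta_rot":[0,0,0]}]}}

```text
time: 8.3
tool_pos: [0.5422, 0.038, 0.1201]
tool_rot: [0.887, 0.462, 0.0, 0.0]
wrist_force: [2.5, 1.0, 0.3]
opening: 0.0003
```

```bash
python3 -c "
from h import *
goal(-37,.036,.016,.12)"
```

```text
tcp [0.5422 0.038  0.1201] yang -35.0 F [2.5 1.  0.3] t 8.3
slide mm [-5.3 -0.8  0.1] rz 0.005
```

>>> {"op": "jog_arm", "data": {"motion": [{"claw":1,"slide":[-0.001,0,0],"delta_rot":[0,0,0]},{"claw":1,"slide":[-0.001,0,0],"delta_rot":[0,0,0]},{"claw":1,"slide":[-0.001,0,0],"delta_rot":[0,0,0]},{"claw":1,"slide":[-0.001,0,0],"delta_rot":[0,0,0]},{"claw":1,"slide":[0,0,0],"delta_rot":[0,0,0]},{"claw":1,"slide":[0,0,0],"delta_rot":[0,0,0]}]}}

```text
time: 8.9
tool_pos: [0.5392, 0.0347, 0.1195]
tool_rot: [0.887, 0.462, -0.0, -0.0]
wrist_force: [0.3, 0.3, 0.5]
opening: 0.0006
```

```bash
python3 -c "
from h import *
goal(-37,.036,.016,.12)
s=snapshot('side');save(s,'s5.png',(257,201,357,276),7)"
```

```text
tcp [0.5392 0.0347 0.1195] yang -35.0 F [0.3 0.3 0.5] t 8.9
slide mm [-0.8 -0.2 -0.5] rz 0.005
```

View pics/s5.png

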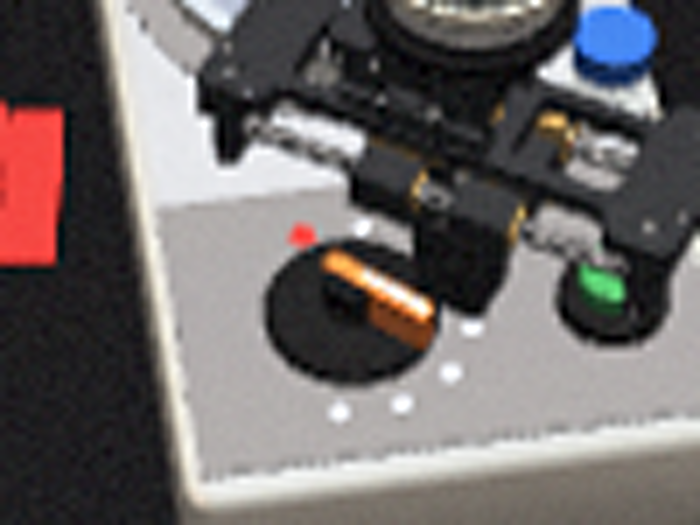

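>>> {"op": "jog_arm", "data": {"motion": [{"claw":1,"slide":[0.015,0,0],"delta_rot":[0,0,0]},{"claw":1,"slide":[0.005,0,-0.02],"delta_rot":[0,0,0]},{"claw":1,"slide":[0,0,-0.02],"delta_rot":[0,0,0]},{"claw":1,"slide":[0,0,0],"delta_rot":[0,0,0]}]}}

```text
time: 9.35
tool_pos: [0.5539, 0.0522, 0.1628]
tool_rot: [0.887, 0.462, 0.003, 0.001]
wrist_force: [1.1, -0.4, 0.0]
opening: 0.0004
```

```bash
python3 -c "
from h import *
plan([.600,.035,.13],-35)"
```

```text
tcp [0.5539 0.0522 0.1628] yang -35.0 F [ 1.1 -0.4  0. ] t 9.3
slide mm [12.2 47.5 33. ] rz 0.0
```

>>> {"op": "jog_arm", "data": {"motion": [{"claw":1,"slide":[0.006,0.024,0],"delta_rot":[0,0,0]},{"claw":1,"slide":[0.006,0.0235,0],"delta_rot":[0,0,0]},{"claw":1,"slide":[0,0,0.015],"delta_rot":[0,0,0]},{"claw":1,"slide":[0,0,0.011],"delta_rot":[0,0,0]},{"claw":1,"slide":[0,0,0.006],"delta_rot":[0,0,0]},{"claw":1,"slide":[0,0,0],"delta_rot":[0,0,0]}]}}

```text
time: 9.95
tool_pos: [0.5943, 0.0341, 0.1252]
tool_rot: [0.887, 0.462, -0.002, -0.001]
wrist_force: [-0.1, -0.1, -0.7]
opening: 0.0004
```

```bash
python3 -c "
from h import *
plan([.600,.035,.118],-35)
s=snapshot('side');save(s,'s6.png',(257,201,357,276),7)"
```

```text
tcp [0.5943 0.0341 0.1252] yang -35.0 F [-0.1 -0.1 -0.7] t 9.9
slide mm [4.  4.2 7.2] rz 0.0
```

View pics/s6.png

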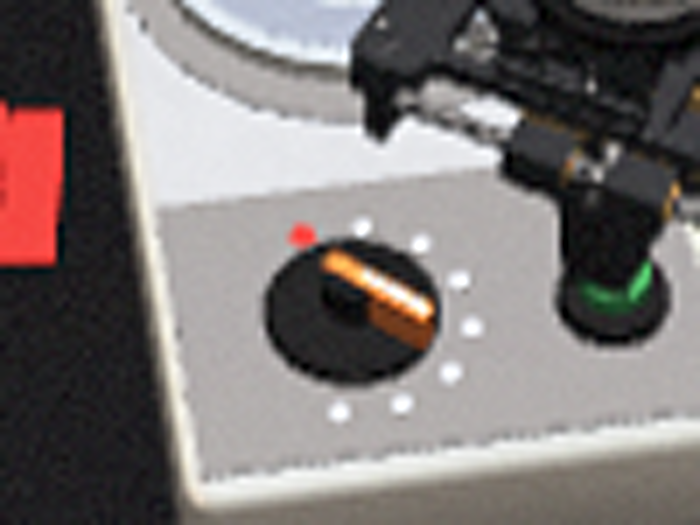

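>>> {"op": "jog_arm", "data": {"motion": [{"claw":1,"slide":[0.004,0.004,-0.001],"delta_rot":[0,0,0]},{"claw":1,"slide":[0,0,0.002],"delta_rot":[0,0,0]},{"claw":1,"slide":[0,0,0.002],"delta_rot":[0,0,0]},{"claw":1,"slide":[0,0,0.002],"delta_rot":[0,0,0]},{"claw":1,"slide":[0,0,0.001],"delta_rot":[0,0,0]},{"claw":1,"slide":[0,0,0],"delta_rot":[0,0,0]},{"claw":1,"slide":[0,0,0],"delta_rot":[0,0,0]}]}}

```text
time: 10.7
tool_pos: [0.6027, 0.0348, 0.1222]
tool_rot: [0.887, 0.462, 0.0, 0.0]
wrist_force: [0.4, 0.8, 2.5]
opening: 0.0003
```

>>> {"op": "jog_arm", "data": {"motion": [{"claw":1,"slide":[0,0,0.001],"delta_rot":[0,0,0]},{"claw":1,"slide":[0,0,0],"delta_rot":[0,0,0]},{"claw":1,"slide":[0,0,0],"delta_rot":[0,0,0]}]}}

```text
time: 11.0
tool_pos: [0.6027, 0.0348, 0.1211]
tool_rot: [0.887, 0.462, 0.0, 0.0]
wrist_force: [1.7, 1.1, 3.5]
opening: 0.0008
```

Spring engaged; pressing on to the bottom.

>>> {"op": "jog_arm", "data": {"motion": [{"claw":1,"slide":[0,0,0.001],"delta_rot":[0,0,0]},{"claw":1,"slide":[0,0,0.001],"delta_rot":[0,0,0]},{"claw":1,"slide":[0,0,0.001],"delta_rot":[0,0,0]},{"claw":1,"slide":[0,0,0],"delta_rot":[0,0,0]},{"claw":1,"slide":[0,0,0],"delta_rot":[0,0,0]}]}}

```text
time: 11.5
tool_pos: [0.6027, 0.0348, 0.1184]
tool_rot: [0.887, 0.462, 0.0, 0.0]
wrist_force: [0.1, 0.2, 7.3]
opening: 0.0004
```

>>> {"op": "jog_arm", "data": {"motion": [{"claw":1,"slide":[0,0,0.001],"delta_rot":[0,0,0]},{"claw":1,"slide":[0,0,0],"delta_rot":[0,0,0]},{"claw":1,"slide":[0,0,0],"delta_rot":[0,0,0]}]}}

```text
time: 11.8
tool_pos: [0.6028, 0.0348, 0.1183]
tool_rot: [0.887, 0.462, 0.0, 0.0]
wrist_force: [-2.1, 0.8, 11.5]
opening: 0.0004
```

>>> {"op": "jog_arm", "data": {"motion": [{"claw":1,"slide":[0,0,0.001],"delta_rot":[0,0,0]},{"claw":1,"slide":[0,0,0],"delta_rot":[0,0,0]},{"claw":1,"slide":[0,0,0],"delta_rot":[0,0,0]}]}}

```text
time: 12.1
tool_pos: [0.6028, 0.0348, 0.1183]
tool_rot: [0.887, 0.462, 0.001, 0.0]
wrist_force: [-3.7, 1.0, 14.8]
opening: 0.0004
```

>>> {"op": "jog_arm", "data": {"motion": [{"claw":1,"slide":[0,0,-0.006],"delta_rot":[0,0,0]},{"claw":1,"slide":[0,0,-0.02],"delta_rot":[0,0,0]},{"claw":1,"slide":[0,0,-0.04],"delta_rot":[0,0,0]},{"claw":1,"slide":[0,0,-0.04],"delta_rot":[0,0,0]},{"claw":1,"slide":[0,0,-0.04],"delta_rot":[0,0,0]},{"claw":1,"slide":[0.03,0.04,0],"delta_rot":[0,0,0]},{"claw":1,"slide":[0.03,0.04,0],"delta_rot":[0,0,0]},{"claw":1,"slide":[0,0,0],"delta_rot":[0,0,0]}]}}

```text
time: 12.9
tool_pos: [0.7053, 0.0377, 0.2572]
tool_rot: [0.887, 0.462, -0.002, -0.001]
wrist_force: [-0.5, -0.3, -1.0]
opening: 0.0009
```

```bash
python3 -c "
from h import *
s=snapshot('side');save(s,'s7.png',(237,141,367,331),3)
for t in('bird','glaze_jar','snowman','start_top'):
    print(t,[np.round(x['position'],3).tolist() for x in nets.place_of('side',t)[:2]])
print(env.observe()['wrist_force'])"
```

```text
bird [[0.528, 0.231, 0.105]]
glaze_jar [[0.617, 0.131, 0.083]]
snowman [[0.516, -0.104, -0.002]]
start_top [[0.6, 0.037, 0.104]]
[-0.32676774  0.12826733  0.8314849 ]
```

View pics/s7.png

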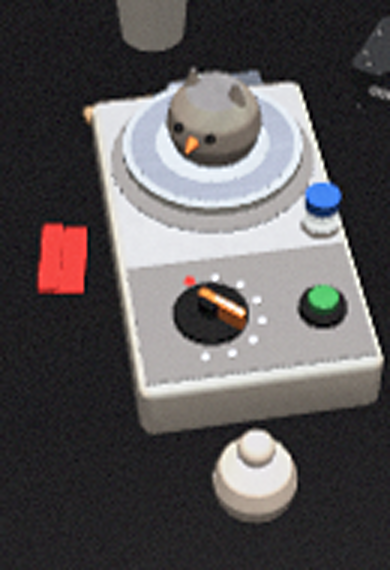

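The picture shows the pointer at the fifth dot (tip about (245,320)), the button up at (323,298), and the bystanders unmoved. I'm handing it in.

```bash
python3 -c "
from station import env
print(env.job_done())"
```

```text
the job is handed in; nothing more can be done
None
```

The dial is at setting 5 and the start button has been pressed fully down and released. The job is handed in, at about 13 s of the 58 s allowed.

- **Dial:** It started at setting 3. I pushed it with the closed fingertip through two separate clicks, 3 to 4 and then 4 to 5. In the side picture the bar at setting 5 lay within about 8 px of its calculated place in a 7x enlargement (about 1 px in the original), and it was still at the fifth dot in the last picture. It never went past five.
- **Button:** The fingertip pressed it about 6 mm down, to the bottom. Position stopped changing while the force rose to 15 N. The last picture shows it up again, with its top found at 104 mm.
- **Everything else:** The networks found the bird, jar and snowman within 4 mm of their first positions, which is their own accuracy. The scraper looks undisturbed in the picture. I did not re-measure the tub, pail or brush, but the arm stayed well clear of the tub and brush and passed high above the pail. The robot was touching nothing at hand-in.

**Check that disagreed:** My automatic bar-angle fit was unreliable, with low scores and differing answers from the two cameras. I dropped it and compared the bar directly with projected points instead.

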